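Couple the injector holder to its ball post

ROBOT

A 6-joint arm with a two-finger parallel gripper is mounted at the origin on a cart in front of the work surface, level with it; the furniture and walls round the work are solid. World frame = base frame: x ahead of the robot, y to its left, z up, the work surface at z = 0. Lengths are in m, angles in rad, forces in N, time in s.
With the tool pointing down it reaches from about 0.375 to 0.9 m from the base axis. Payload 3.1 kg.
Tool frame: the origin (TCP) lies at the very end of the fingers, on their centre line; the grasp point (between the pads) lies 19 mm behind it; z points along the fingers, y is the line along which they close (so a half turn about z gives the same grasp; the last joint's range is limited). The gripper opens to 85 mm and grips with 20 to 120 N. Pads are 22 mm wide; open, the fingers measure 114 mm over their backs; the gripper's body (76 mm by 85 mm) begins 54 mm behind the grasp point. The pads swing forward as they close: fully open they stand 13 mm farther back than shut.
Start: joints at [-1.306, 0.527, 1.433, -0, 1.181, -0.178], TCP at [0.268, -0.565, 0.231] pointing down, gripper open.
Joint ranges: [-3.08, 3.08], [-0.75, 2.2], [0.22, 2.44], [-1.43, 4.57], [0, 2.65], [-2.85, 2.85]. Speed limits (rad/s): [2.79, 2.79, 3.14, 3.14, 3.14, 3.14].

INTERFACE

Orientations are given as a unit quaternion [x, y, z, w].
In Python, from station import state, snapshot, camera_model, sign_off gives the robot as it stands.
- The arm moves only by the tool carry_out, never from a script. Its argument "motion" is a list of rows, each a list of 3 entries, a list of its own where there are three numbers: the shift along the tool's x, y, z in cm, then the turn, a rotation vector about the tool's x, y, z in rad, then the finger opening in cm, from 0 to 8.54. A call has 1 to 10 rows; each row is the pose to reach, as a shift and turn from the pose commanded when the call began, along the tool's axes at that moment; what a row does not reach only later rows make up. A row lasts 1/10 s, in which the tool goes at most 50 mm and 8.59 degrees, less where a joint would pass 70% of its speed; a pose out of reach is approached as far as the arm can. A call with a gripper value outside its range is refused whole. The fingers move at their own pace and stop on an object; the grip force is fixed at half the most. Time passes only in rows, so rows that repeat a pose let the fingers close. It gives the time, the measured TCP pose, the force, the opening and the grip force at its end, in the units of the state.
- state(): the state, without advancing time (a new reading comes with each control period).
- snapshot(name): name is "scene" or "top"; returns the picture (400x640x3 uint8, red, green, blue); there is no depth.
- camera_model(name): a dict with "K" (3x3 intrinsics, pixels), "rvec" (rotation vector, rad) and "tvec" (3), from world to camera coordinates, as OpenCV has them. Camera axes: x right, y down, z forward; pixel columns grow to the right and rows downward; lengths in m; the calibration is good to about 2 mm. A picture is of the moment at which its call begins. camera_model takes no time and is no camera call.
- sign_off(): hands the job in; it is judged then, once.
The state is a dict: "t": time; "joint_pos": joint angles; "qvel": joint speeds; "joint_efforts": joint torques, N m; "eef_pos": TCP position; "eef_rot": TCP orientation; "ft_force": force on the tool from outside, world axes, zero at the start; "torque": the same for the moment, N m; "gripper_width": opening from 0.0 (shut) to 1.0 (fully open); "grasp_force": force on a finger pad.
Only numpy, scipy, OpenCV 4.12 (cv2) and the standard library are available. Lean on these libraries where they do the work, as an engineer would, in place of code of your own. Each camera call takes 0.05 s, during which the arm holds its last target. There are 200 camera calls.

TASK

Mount the injector holder on its ball post: pick it up by the square stem, turn it so that its V-cradle lies over the long end of the post's base, lower the socket over the ball and push it gently home past the spring catch until its rim sits on the collar and the indicator pin stands up out of the stem. Then let go and press the latch lever gently down until it is tight under the ball. Leave the holder locked, upright and free of the hand, and do not knock the injector, rubber bulb or objective lying around.

Things in the scene. Friction and masses are not known exactly. Their poses are not given: they have to be found in the camera images.
- grip (a point): centre of the injector holder's square aluminium stem: 22 mm along x, 24 mm between the grooved flats (y), from 23 mm below to 23 mm above this point; grip the flats. Under the stem hangs the round socket (42 mm across, 40 mm high, mouth down); it starts standing on the table on its mouth, this point 62 mm up. Weight 2.6 to 3.7 N. Axes: x along the side arm to the cradle, z up along the stem
- socket (a point): centre of the socket's mouth, 62 mm below grip, in the plane of the rim; same axes. The bore is 26.6 mm wide and 34 mm deep; two small spring balls in its walls must be pushed past the ball's widest part (a push of 4 to 10 N beyond the weight, felt while the rim is 11 to 6 mm above the collar; from there they draw it down with a few N). Let go before that and the holder tips over; once home it stands by itself
- cradle (a point): the V-cradle at the end of the side arm: 62 mm along +x from the stem's axis and 75 mm above the mouth; about 31 x 44 mm, top 80 mm above the mouth
- lever_pad (a point): ribbed upper face of the latch lever's thumb pad (20 x 16 mm, 6 mm thick), 46 mm from the hinge. The hinge is 24 mm along -x from the stem's axis and 26 mm above the mouth, its axis along y. Lever up, the handle slants 55 degrees above level, out to -x; pressed down it ends about level. Its x axis is level when the lever is up
- lever (a joint): latch lever angle, rad: 0 up (open), grows as it is pressed down; starts 0 to 0.12; stays where it is left (about 3 N at the pad to move it). With the ball home its jaw tightens under the ball near 1.0 to 1.1 and it goes no further under 6 to 12 N at the pad; with the ball not home it sticks earlier
- pin (a joint): indicator pin in the stem's top, m: 0 flush with the top, lifted by the ball over the last 3 mm or so of lowering; about 0.003 (3 mm proud) when the rim sits on the collar
- post_axis (a point): top of the fixed stand's black holder tube, on the axis of its post, 48 mm above the table. Above it a 12.7 mm post carries a collar (41 mm across, 6 mm thick), a neck and a 25 mm ball, its centre 20 mm above the collar's top. The post was clamped by hand: the collar's top lies 10 to 26 mm above this point, not measured. x axis: toward the long end of the base
- stand: the fixed post stand, origin on the table under the post: black base 118 x 60 x 10 mm, from 33 mm behind to 85 mm ahead (+x, the long end) of the post; thumb screw at +y, up to 30 mm out, 36 mm up
- head: the injector holder as a whole, origin at the centre of the socket's mouth (as socket)
- injector: screw microinjector lying on the table, 26 x 100 x 26 mm; not to be moved
- rubber_bulb: red rubber bulb lying on the table, 38 x 68 x 38 mm; not to be moved
- objective: spare objective standing on the table, 29 x 28 x 45 mm; not to be moved
Not all that is in view belongs to the job. What is shaped like the head but yellow is not meant.

How it is judged:
By the outcome, as a careful person would: the job done as asked, in the order asked, and still so for the second after the job is handed in, with the robot touching nothing.
It also fails if it takes over 66 s, if anything falls off the work surface, if the arm or the gripper's body presses on something with over 40 N, if the wrist force passes 120 N, or if a joint passes its speed limit or range.

## Working session

There is one attempt and no reset: what is moved stays moved. The work goes in short steps, Python scripts to look and compute and a tool call to move; the robot and the scene stay as the last step left them, time stands still between calls to the robot, and variables do not carry over. Pictures are saved under pics/ and viewed, at most 10 in all, crops included, and the job is handed in when it is done.

Besides the shell and the picture viewer there is one more tool, called after "Call:" in YAML: its name, and indented under it one key for each argument. carry_out: Moves the arm, as the interface text tells. Its arguments: {"type":"object","properties":{"motion":{"type":"array"}},"required":["motion"]}

```bash
mkdir -p pics; ls
python3 - <<'E'
from station import *
import cv2,numpy as np
for n in ("scene","top"):
    im=snapshot(n); cv2.imwrite(f"pics/{n}0.png",cv2.cvtColor(im,cv2.COLOR_RGB2BGR))
    c=camera_model(n); R=cv2.Rodrigues(np.array(c["rvec"],float))[0]; print(n,np.round(c["K"],1).tolist(),"pos",(-R.T@np.array(c["tvec"]).ravel()).round(3),"fwd",R[2].round(3))
print(state())
E
```

```text
pics
scene [[511.5, 0.0, 312.9], [0.0, 511.5, 200.7], [0.0, 0.0, 1.0]] pos [ 1.362 -0.559  0.741] fwd [-0.689  0.439 -0.577]
top [[518.0, 0.0, 320.3], [0.0, 518.0, 206.3], [0.0, 0.0, 1.0]] pos [ 0.406 -0.045  1.022] fwd [ 0.173 -0.006 -0.985]
{'t': 0.1, 'joint_pos': array([-1.30647828e+00,  5.28387688e-01,  1.43377843e+00, -1.50916314e-05,
        1.18143621e+00, -1.78470949e-01]), 'qvel': array([-0.00062476, -0.00059464, -0.00365039, -0.00147678, -0.00207622,
       -0.00181838]), 'joint_efforts': array([-1.64204089e-04, -4.43304706e+01, -1.78587949e+01, -1.89303373e-04,
        3.93427021e-03, -2.83220129e-05]), 'eef_pos': array([ 0.26765307, -0.56406224,  0.23042124]), 'eef_rot': array([ 9.75591056e-01,  2.19592989e-01, -5.00896025e-05, -1.00361101e-03]), 'ft_force': array([0.31031967, 0.34531484, 0.19216568]), 'torque': array([ 0.01483189, -0.01131574,  0.01308163]), 'grasp_force': 0.0, 'gripper_width': 0.9960580236774451}
```

View pics/scene0.png

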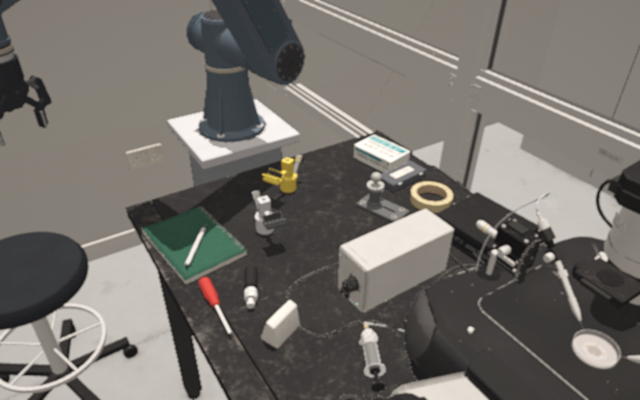

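View pics/top0.png

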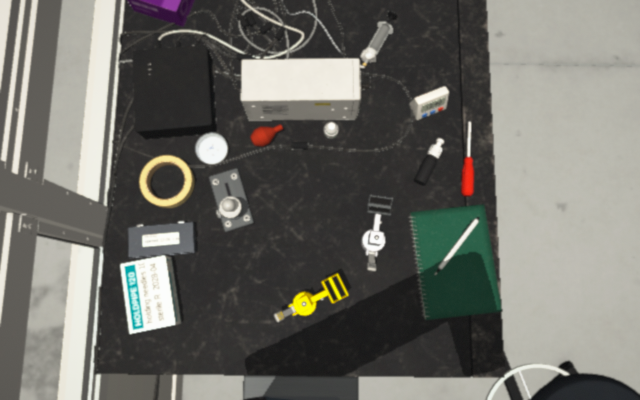

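The scene picture shows the grey holder at about (264,215), the yellow look-alike at (288,178) and the post stand at (376,190). In the top picture:
- The grey holder has its stem at about (374,240), cradle at (380,203) and lever at (371,265).
- The yellow one is at (305,303).
- The stand's ball is at (230,206), with the long end of the base toward (225,180).

There are two head-shaped candidates, grey (374,240) and yellow (305,303). The grey aluminium one is the one meant, so I'll confirm it in a crop.

Run:
```python
import cv2,numpy as np
t=cv2.imread("pics/top0.png");s=cv2.imread("pics/scene0.png")
r=lambda im,x,y,w,h,k:cv2.resize(im[y:y+h,x:x+w],None,fx=k,fy=k,interpolation=cv2.INTER_CUBIC)
a=r(t,340,185,65,95,6); b=r(t,200,160,65,95,6)
cv2.imwrite("pics/c1.png",np.hstack([a,b]))
a=r(s,235,180,65,70,6); b=r(s,345,160,65,70,6)
cv2.imwrite("pics/c2.png",np.hstack([a,b]))
```

```text
(no output)
```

View pics/c1.png

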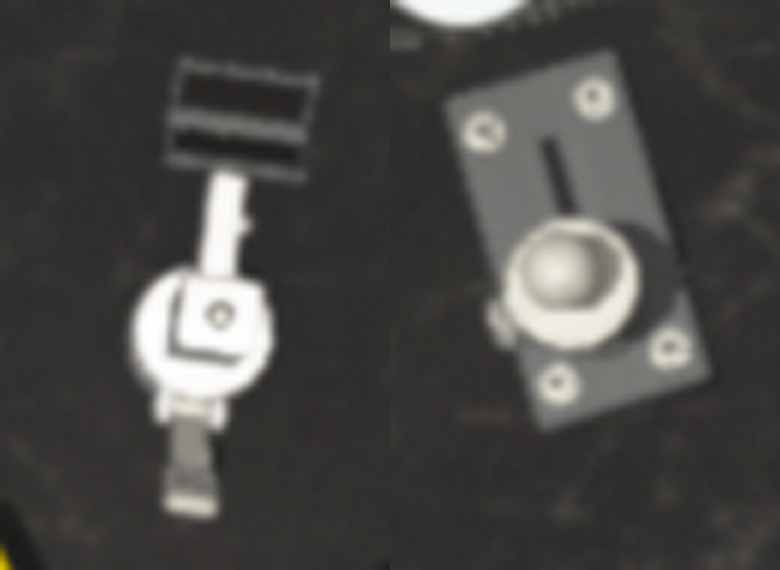

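View pics/c2.png

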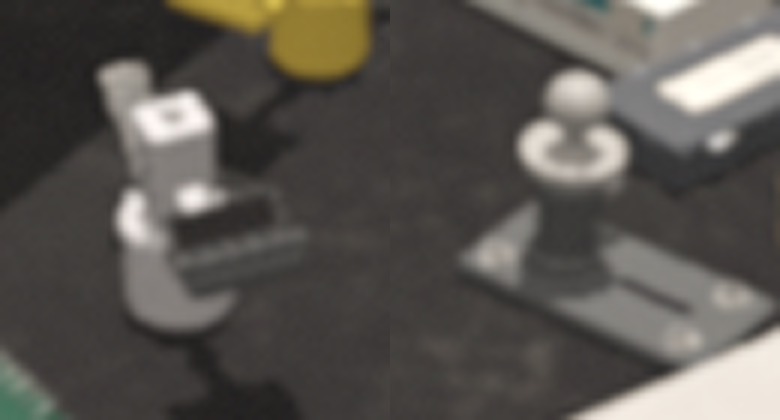

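The crops confirm it: the grey holder has a square stem, lever and V-cradle, with its pin at crop (220,315) in the top view and (173,117) in the scene view. The stand shows its ball at (577,98) in the scene view, the collar centre at (572,283) in the top view, and four base corners. Now I'll measure.

```bash
cat > h.py <<'E'
import cv2,numpy as np
from station import *
def cam(n):
    c=camera_model(n);R=cv2.Rodrigues(np.array(c["rvec"],float))[0];t=np.array(c["tvec"],float).ravel();return np.array(c["K"]),R,t
def plane(n,p,z):
    K,R,t=cam(n);C=-R.T@t;d=R.T@np.linalg.solve(K,[p[0],p[1],1]);return C+d*(z-C[2])/d[2]
def tri(pt,ps):
    P=[]
    for n in("top","scene"):
        K,R,t=cam(n);P.append(K@np.c_[R,t])
    X=cv2.triangulatePoints(P[0],P[1],np.array(pt,float).reshape(2,1),np.array(ps,float).reshape(2,1));return(X[:3]/X[3]).ravel()
def proj(n,X):
    K,R,t=cam(n);x=K@(R@np.array(X)+t);return x[:2]/x[2]
E
python3 - <<'E'
from h import *
f=lambda x,y,ox,oy:np.array([(x+.5)/6-.5+ox,(y+.5)/6-.5+oy])
T=lambda x,y:f(x,y,340,185); U=lambda x,y:f(x-390,y,200,160)
S=lambda x,y:f(x,y,235,180); V=lambda x,y:f(x-390,y,345,160)
np.set_printoptions(precision=4,suppress=True)
pin=plane("top",T(220,315),.085);print("pin",pin,plane("scene",S(173,117),.085),tri(T(220,315),S(173,117)))
cr=[plane("top",T(*q),.080) for q in((182,58),(320,75),(303,182),(165,165))]
c=np.mean(cr,0);d=c-pin;print("cradle",c,np.hypot(*d[:2]),np.degrees(np.arctan2(d[1],d[0])),[np.linalg.norm(cr[i]-cr[(i+1)%4]).round(4) for i in range(4)])
e=cr[1]-cr[0];print("cradle edge ang+90",np.degrees(np.arctan2(e[1],e[0]))+90)
b=[plane("top",U(*q),.010) for q in((445,102),(612,50),(712,375),(543,430))]
print("base",[np.linalg.norm(b[i]-b[(i+1)%4]).round(4) for i in range(4)])
x=(b[0]+b[1]-b[2]-b[3])/2;u=x/np.linalg.norm(x);print("ang",np.degrees(np.arctan2(u[1],u[0])),"post",np.mean(b,0)-.026*u)
for z in(.058,.066,.074):print(z,plane("top",U(572,283),z),plane("scene",V(573,148),z),plane("scene",V(577,98),z+.02))
print("ball tri top?",proj("top",plane("scene",V(577,98),.086)))
E
```

```text
pin [ 0.5153 -0.1529  0.085 ] [ 0.5161 -0.151   0.085 ] [ 0.5157 -0.152   0.0852]
cradle [ 0.5764 -0.1609  0.08  ] 0.061654679264789056 -7.453933416726641 [np.float64(0.0429), np.float64(0.034), np.float64(0.0427), np.float64(0.034)]
cradle edge ang+90 -6.452565147527054
base [np.float64(0.058), np.float64(0.1155), np.float64(0.0578), np.float64(0.1159)]
ang 18.757402324155354 post [0.5716 0.1184 0.01  ]
0.058 [0.5727 0.1199 0.058 ] [0.5661 0.1263 0.058 ] [0.5611 0.1302 0.078 ]
0.066 [0.5713 0.1185 0.066 ] [0.5754 0.1183 0.066 ] [0.5708 0.1219 0.086 ]
0.074 [0.5699 0.1171 0.074 ] [0.5847 0.1103 0.074 ] [0.5804 0.1135 0.094 ]
ball tri top? [226.2784 205.1352]
```

```bash
cat >> h.py <<'E'
from scipy.spatial.transform import Rotation as Ro
def go(p,yaw):
    "tool shift (cm) and turn to put TCP at p, tool down, tool x at yaw deg"
    s=state();R=Ro.from_quat(s["eef_rot"]);a=np.radians(yaw)
    D=Ro.from_matrix(np.array([[np.cos(a),np.sin(a),0],[np.sin(a),-np.cos(a),0],[0,0,-1]]))
    print("t",round(s["t"],2),"at",s["eef_pos"].round(4),"ft",s["ft_force"].round(2),"tq",s["torque"].round(3),"shift",(R.inv().apply(np.array(p)-s["eef_pos"])*100).round(2),"turn",(R.inv()*D).as_rotvec().round(3))
E
python3 -c "
from h import *
go([.5155,-.152,.16],-7.2)"
```

```text
t 0.1 at [ 0.2677 -0.5641  0.2304] ft [0.31 0.35 0.19] tq [ 0.015 -0.011  0.013] shift [ 40.05 -26.6    7.11] turn [-0.002  0.     0.568]
```

Call:
carry_out:
  motion:
    - [[5,-3.3,0],[0,0,0.1],8.5]
    - [[10,-6.6,0],[0,0,0.2],8.5]
    - [[14,-9.3,0.5],[0,0,0.3],8.5]
    - [[18,-12,1.5],[0,0,0.4],8.5]
    - [[22,-14.6,3],[0,0,0.5],8.5]
    - [[26,-17.3,4],[0,0,0.568],8.5]
    - [[30,-20,5],[0,0,0.568],8.5]
    - [[34,-22.6,6],[0,0,0.568],8.5]
    - [[38,-25.2,7],[0,0,0.568],8.5]
    - [[40.05,-26.6,7.1],[0,0,0.568],8.5]

```text
t: 1.1
eef_pos: [0.5159, -0.1498, 0.159]
eef_rot: [0.998, -0.062, -0.001, -0.001]
ft_force: [1.2, 0.1, 1.0]
gripper_width: 0.995
grasp_force: 0.0
```

Call:
carry_out:
  motion:
    - [[0,0,0],[0,0,0],8.5]
    - [[0,0,0],[0,0,0],8.5]
    - [[0,0,0],[0,0,0],8.5]

```text
t: 1.4
eef_pos: [0.5154, -0.1535, 0.1603]
eef_rot: [0.998, -0.063, -0.0, 0.0]
ft_force: [0.3, -0.1, 1.2]
gripper_width: 0.997
grasp_force: 0.0
```

```bash
python3 -c "
from h import *
go([.5155,-.152,.047],-7.2)
im=cv2.cvtColor(snapshot('scene'),cv2.COLOR_RGB2BGR);tp=cv2.cvtColor(snapshot('top'),cv2.COLOR_RGB2BGR)
r=lambda im,x,y,w,h:cv2.resize(im[y:y+h,x:x+w],None,fx=4,fy=4,interpolation=cv2.INTER_CUBIC)
cv2.imwrite('pics/d1.png',np.hstack([r(im,215,120,98,130),r(tp,325,170,98,130)]))"
```

```text
t 1.4 at [ 0.5154 -0.1535  0.1603] ft [ 0.34 -0.13  1.17] tq [-0.005 -0.013 -0.024] shift [-1.000e-02 -1.600e-01  1.133e+01] turn [ 0.  0. -0.]
```

View pics/d1.png

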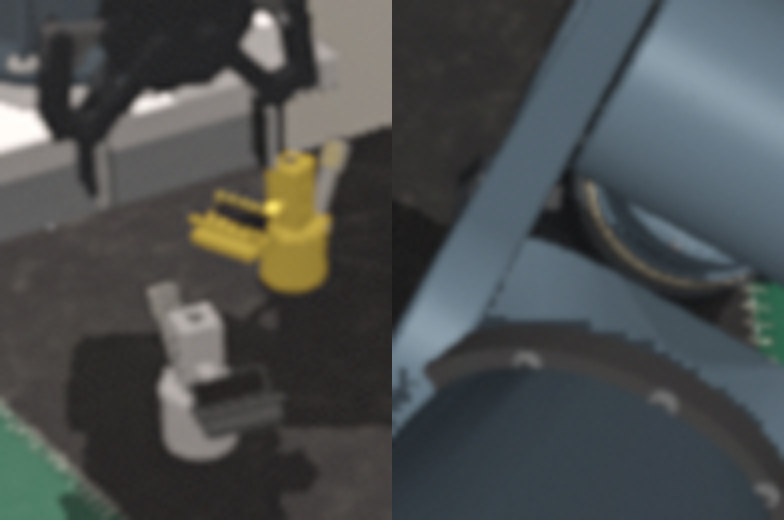

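The scene crop shows the fingers at (92,170) and (265,150), on either side of and above the grey stem at (195,320). The arm hides the top view here. I'll descend and grip.

Call:
carry_out:
  motion:
    - [[0,-0.16,3],[0,0,0],8.5]
    - [[0,-0.16,6],[0,0,0],8.5]
    - [[0,-0.16,9],[0,0,0],7]
    - [[0,-0.16,10.8],[0,0,0],6]
    - [[0,-0.16,11.3],[0,0,0],5]
    - [[0,-0.16,11.3],[0,0,0],4]
    - [[0,-0.16,11.3],[0,0,0],3.4]
    - [[0,-0.16,11.3],[0,0,0],3.0]
    - [[0,-0.16,11.3],[0,0,0],2.8]
    - [[0,-0.16,11.3],[0,0,0],2.6]

```text
t: 2.5
eef_pos: [0.5165, -0.1516, 0.0482]
eef_rot: [0.998, -0.062, 0.001, 0.001]
ft_force: [0.3, -1.2, 0.5]
gripper_width: 0.305
grasp_force: 0.5
```

Call:
carry_out:
  motion:
    - [[0,0,0],[0,0,0],2.2]
    - [[0,0,0],[0,0,0],2.0]
    - [[0,0,0],[0,0,0],1.5]
    - [[0,0,0],[0,0,0],1.0]
    - [[0,0,0],[0,0,0],0.5]

```text
t: 3.0
eef_pos: [0.5165, -0.1516, 0.0482]
eef_rot: [0.998, -0.062, 0.001, 0.0]
ft_force: [-1.3, -1.6, 6.2]
gripper_width: 0.275
grasp_force: 58.6
```

Call:
carry_out:
  motion:
    - [[0,0,-1],[0,0,0],0.5]
    - [[0,0,-3],[0,0,0],0.5]
    - [[0,0,-6],[0,0,0],0.5]
    - [[0,0,-9],[0,0,0],0.5]
    - [[0,0,-11.5],[0,0,0],0.5]
    - [[0,0,-12.5],[0,0,0],0.5]
    - [[0,0,-12.5],[0,0,0],0.5]
    - [[0,0,-12.5],[0,0,0],0.5]

```text
t: 3.8
eef_pos: [0.5149, -0.1506, 0.1713]
eef_rot: [0.998, -0.063, -0.001, -0.001]
ft_force: [-1.1, -0.2, -4.2]
gripper_width: 0.273
grasp_force: 59.3
```

```bash
python3 -c "
from h import *
go([.5722,.1184,.173],18.8)"
```

```text
t 3.8 at [ 0.5149 -0.1506  0.1713] ft [-1.13 -0.16 -4.22] tq [ 0.047  0.035 -0.018] shift [  2.32 -27.4   -0.15] turn [-0.001  0.002 -0.453]
```

Call:
carry_out:
  motion:
    - [[0.2,-2,-0.1],[0,0,-0.04],0.5]
    - [[0.5,-5,-0.1],[0,0,-0.09],0.5]
    - [[0.8,-9,-0.1],[0,0,-0.15],0.5]
    - [[1.1,-13,-0.1],[0,0,-0.21],0.5]
    - [[1.4,-17,-0.1],[0,0,-0.28],0.5]
    - [[1.8,-21,-0.1],[0,0,-0.35],0.5]
    - [[2.1,-24.5,-0.1],[0,0,-0.41],0.5]
    - [[2.3,-26.6,-0.15],[0,0,-0.453],0.5]
    - [[2.3,-27.4,-0.15],[0,0,-0.453],0.5]
    - [[2.3,-27.4,-0.15],[0,0,-0.453],0.5]

```text
t: 4.8
eef_pos: [0.5718, 0.1185, 0.1721]
eef_rot: [0.987, 0.164, -0.002, -0.0]
ft_force: [0.5, 0.3, -3.1]
gripper_width: 0.273
grasp_force: 59.6
```

Call:
carry_out:
  motion:
    - [[0,0,0],[0,0,0],0.5]
    - [[0,0,0],[0,0,0],0.5]
    - [[0,0,0],[0,0,0],0.5]

```text
t: 5.1
eef_pos: [0.5728, 0.1166, 0.1737]
eef_rot: [0.987, 0.162, -0.0, 0.0]
ft_force: [0.6, 0.4, -4.1]
gripper_width: 0.274
grasp_force: 59.6
```

```bash
python3 -c "
from h import *
go([.5722,.1184,.173],18.8)
im=cv2.cvtColor(snapshot('scene'),cv2.COLOR_RGB2BGR);tp=cv2.cvtColor(snapshot('top'),cv2.COLOR_RGB2BGR)
cv2.imwrite('pics/hs.png',im);cv2.imwrite('pics/ht.png',tp)
r=lambda im,x,y,w,h,k:cv2.resize(im[y:y+h,x:x+w],None,fx=k,fy=k,interpolation=cv2.INTER_CUBIC)
cv2.imwrite('pics/e1.png',np.hstack([r(im,335,130,70,96,6),r(tp,200,160,60,96,6)]))"
```

```text
t 5.1 at [0.5728 0.1166 0.1737] ft [ 0.57  0.42 -4.06] tq [-0.007  0.033 -0.021] shift [-0.   -0.19  0.07] turn [ 0.     0.    -0.002]
```

View pics/e1.png

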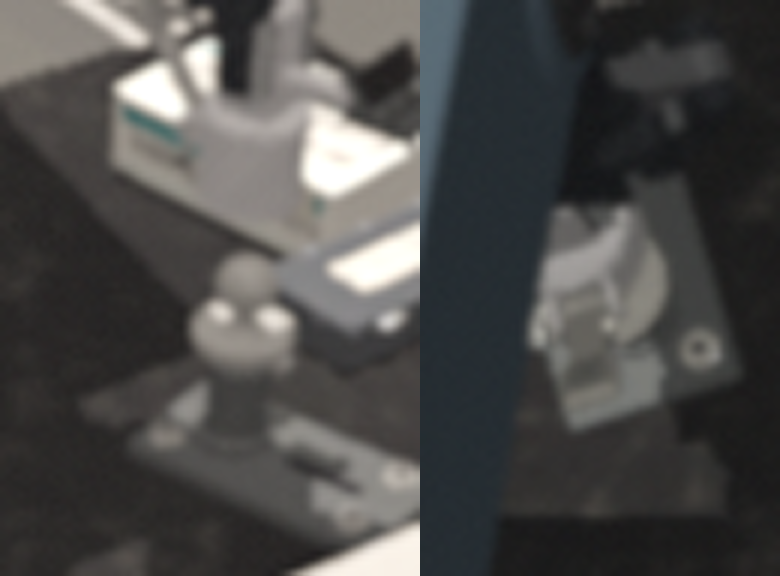

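The scene crop shows the socket held above the post, with its sides at about x=190 and 298 and its rim bottom at y=222. The ball is at (248,287) and the collar at (243,325), so they are nearly in line. I'll get subpixel widths.

Run:
```python
from h import *
np.set_printoptions(precision=2,suppress=True,linewidth=200)
g=cv2.imread("pics/hs.png").astype(int).sum(2)//3
for y in (158,161,164,166,167,168,172,174,176,178,180,183,185,187,189,191): print(y,g[y,362:390])
tcp=np.array([.5728,.1166,.1737]);a=np.radians(18.8);ux=np.array([np.cos(a),np.sin(a),0])
ph=np.linspace(0,2*np.pi,180);circ=lambda c,r:np.array([proj("scene",np.array(c)+[r*np.cos(q),r*np.sin(q),0]) for q in ph])
for dz in(.0482,):
    m=tcp-.0007*ux;m[2]-=dz;m2=m+[0,0,.04];q=circ(m,.021);print("mouth pred cols",q[:,0].min(),q[:,0].max(),"bottom",q[:,1].max(),"centre",proj("scene",m), "dpx/dx,dy,dz",[((proj("scene",m+e)-proj("scene",m))*1).round(3) for e in np.eye(3)*.001])
for zc in(.060,.066,.072):
    p=[.5715,.1184]
    q=circ([*p,zc],.0205);q2=circ([*p,zc-.006],.0205);print(zc,"collar cols",q[:,0].min(),q[:,0].max(),"rows",q[:,1].min(),q2[:,1].max(),"ball",proj("scene",[*p,zc+.02]))
print("d",[(proj("scene",np.array([.5715,.1184,.066])+e)-proj("scene",[.5715,.1184,.066])).round(3) for e in np.eye(3)*.001])
```

```text
158 [141 134 128 117 113 123 131 133 135 137 137 138 138 139 138 136 136 135 134 133 132 130 145 203 251 255 255 255]
161 [127 137 143 144 141 138 135 136 136 138 137 137 137 135 135 135 134 134 134 134 133 131 129 140 170 203 227 246]
164 [ 61  58  61  73  91 109 123 132 135 137 136 135 135 135 136 135 136 134 135 133 132 130 130 132 127 116 123 140]
166 [ 66  66  64  63  60  58  61  73  89 106 122 131 137 140 139 139 138 139 137 135 129 126 126 129 131 135 141 149]
167 [ 66  65  65  66  66  64  61  58  60  71  89 108 124 134 140 142 143 144 145 142 133 127 126 126 129 133 143 150]
168 [ 66  66  67  68  68  69  67  64  59  59  60  72  90 109 125 136 142 145 147 145 142 137 133 131 128 130 141 149]
172 [ 63  62  62  63  63  62  62  62  62  64  74  89 102 111 113 108  94  77  69  82 106 127 138 144 148 145 136 133]
174 [ 63  64  63  63  64  63  63  66  71  91 117 137 147 151 152 149 143 135 127 126 130 133 134 134 134 133 137 167]
176 [ 58  62  65  64  64  62  65  69  83 109 128 138 141 146 149 147 142 136 133 131 132 133 134 134 134 134 134 141]
178 [ 42  49  57  62  63  63  62  63  
[... 696 characters left out ...]
66  65  65  73  82  90  93  97  98  98  94  91  88  95 104 105  92  76  70  70  71  70  66]
mouth pred cols 366.59483098496037 384.64974379647725 bottom 167.26319668296497 centre [375.61 162.56] dpx/dx,dy,dz [array([0.26, 0.19]), array([ 0.34, -0.11]), array([ 0.04, -0.37])]
0.06 collar cols 365.40068084602314 382.4630997617431 rows 180.91721995891197 192.39770177127303 ball [374.58 178.58]
0.066 collar cols 365.57320233117963 382.6840682011382 rows 178.853103141008 190.31533310130857 ball [374.78 176.46]
0.072 collar cols 365.74669624474456 382.90628494976045 rows 176.77749681192478 188.22108667425488 ball [374.98 174.33]
d [array([0.26, 0.2 ]), array([ 0.33, -0.12]), array([ 0.03, -0.35])]
```

Call:
carry_out:
  motion:
    - [[0.1,-0.2,0],[0,0,0],0.5]
    - [[0.18,-0.38,0],[0,0,0],0.5]
    - [[0.18,-0.38,0.5],[0,0,0],0.5]
    - [[0.18,-0.38,1.0],[0,0,0],0.5]
    - [[0.18,-0.38,1.5],[0,0,0],0.5]
    - [[0.18,-0.38,2.0],[0,0,0],0.5]
    - [[0.18,-0.38,2.3],[0,0,0],0.5]
    - [[0.18,-0.38,2.3],[0,0,0],0.5]
    - [[0.18,-0.38,2.3],[0,0,0],0.5]

```text
t: 6.1
eef_pos: [0.5735, 0.122, 0.1507]
eef_rot: [0.987, 0.163, -0.0, -0.0]
ft_force: [0.3, 1.3, -3.3]
gripper_width: 0.27
grasp_force: 59.6
```

```bash
python3 -c "
from h import *
go([.5733,.1208,.145],18.8)
im=cv2.cvtColor(snapshot('scene'),cv2.COLOR_RGB2BGR);tp=cv2.cvtColor(snapshot('top'),cv2.COLOR_RGB2BGR)
r=lambda im,x,y,w,h,k:cv2.resize(im[y:y+h,x:x+w],None,fx=k,fy=k,interpolation=cv2.INTER_CUBIC)
cv2.imwrite('pics/e2.png',np.hstack([r(im,345,140,60,60,8),r(tp,205,180,38,60,8)]))"
```

```text
t 6.1 at [0.5735 0.122  0.1507] ft [ 0.34  1.27 -3.34] tq [-0.052  0.051  0.046] shift [-0.06  0.11  0.57] turn [-0.  0. -0.]
```

View pics/e2.png

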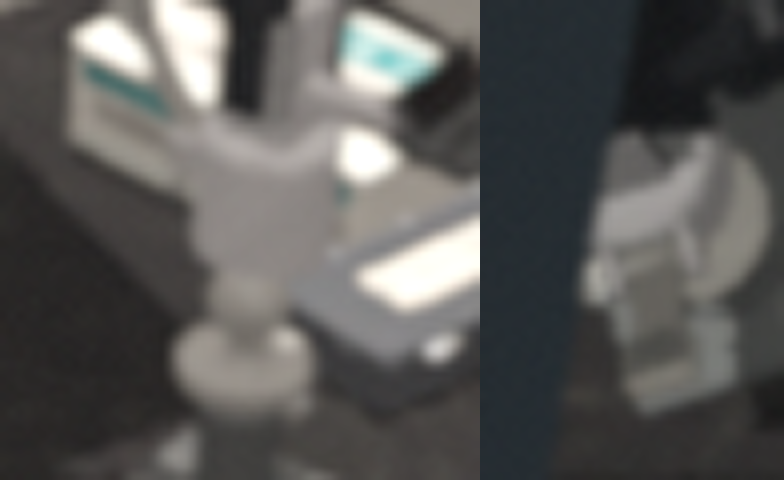

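The crop shows the socket at columns 188–333, the ball centred at about 248 and the collar at 172–317. Allowing for the lean of verticals in this view, they line up to within about 1 mm. I'll lower by feel.

Call:
carry_out:
  motion:
    - [[-0.03,0.08,0.2],[0,0,0],0.5]
    - [[-0.03,0.08,0.4],[0,0,0],0.5]
    - [[-0.03,0.08,0.6],[0,0,0],0.5]
    - [[-0.03,0.08,0.8],[0,0,0],0.5]
    - [[-0.03,0.08,0.8],[0,0,0],0.5]
    - [[-0.03,0.08,0.8],[0,0,0],0.5]

```text
t: 6.8
eef_pos: [0.5733, 0.1212, 0.1427]
eef_rot: [0.987, 0.163, -0.0, -0.0]
ft_force: [-0.1, 0.4, -3.4]
gripper_width: 0.276
grasp_force: 59.6
```

Call:
carry_out:
  motion:
    - [[0,0,0.15],[0,0,0],0.5]
    - [[0,0,0.3],[0,0,0],0.5]
    - [[0,0,0.3],[0,0,0],0.5]
    - [[0,0,0.3],[0,0,0],0.5]

```text
t: 7.2
eef_pos: [0.5734, 0.1211, 0.1397]
eef_rot: [0.987, 0.163, -0.0, -0.0]
ft_force: [0.2, 0.5, -3.3]
gripper_width: 0.272
grasp_force: 59.6
```

Call:
carry_out:
  motion:
    - [[0,0,0.15],[0,0,0],0.5]
    - [[0,0,0.3],[0,0,0],0.5]
    - [[0,0,0.3],[0,0,0],0.5]
    - [[0,0,0.3],[0,0,0],0.5]

```text
t: 7.6
eef_pos: [0.5733, 0.1212, 0.1367]
eef_rot: [0.987, 0.163, -0.0, -0.0]
ft_force: [-0.5, -0.2, -3.4]
gripper_width: 0.277
grasp_force: 59.6
```

Call:
carry_out:
  motion:
    - [[0,0,0.15],[0,0,0],0.5]
    - [[0,0,0.3],[0,0,0],0.5]
    - [[0,0,0.3],[0,0,0],0.5]
    - [[0,0,0.3],[0,0,0],0.5]

```text
t: 8.0
eef_pos: [0.5732, 0.1209, 0.1336]
eef_rot: [0.987, 0.163, -0.0, 0.0]
ft_force: [-0.1, -1.2, -3.7]
gripper_width: 0.276
grasp_force: 59.5
```

Call:
carry_out:
  motion:
    - [[0,0,0.1],[0,0,0],0.5]
    - [[0,0,0.2],[0,0,0],0.5]
    - [[0,0,0.2],[0,0,0],0.5]
    - [[0,0,0.2],[0,0,0],0.5]

```text
t: 8.4
eef_pos: [0.5732, 0.1207, 0.1318]
eef_rot: [0.987, 0.163, -0.0, 0.0]
ft_force: [-0.9, -3.9, -2.4]
gripper_width: 0.274
grasp_force: 59.6
```

Call:
carry_out:
  motion:
    - [[0,0,0.1],[0,0,0],0.5]
    - [[0,0,0.2],[0,0,0],0.5]
    - [[0,0,0.2],[0,0,0],0.5]
    - [[0,0,0.2],[0,0,0],0.5]

```text
t: 8.8
eef_pos: [0.5732, 0.1207, 0.1297]
eef_rot: [0.987, 0.163, -0.0, 0.0]
ft_force: [-0.5, -5.5, -2.2]
gripper_width: 0.269
grasp_force: 59.7
```

Call:
carry_out:
  motion:
    - [[-0.01,0.05,0],[0,0,0],0.5]
    - [[-0.01,0.05,0.1],[0,0,0],0.5]
    - [[-0.01,0.05,0.2],[0,0,0],0.5]
    - [[-0.01,0.05,0.2],[0,0,0],0.5]

```text
t: 9.2
eef_pos: [0.5733, 0.1206, 0.1276]
eef_rot: [0.987, 0.163, -0.0, 0.0]
ft_force: [-2.0, -4.2, -2.1]
gripper_width: 0.272
grasp_force: 59.8
```

Call:
carry_out:
  motion:
    - [[0,0,0.1],[0,0,0],0.5]
    - [[0,0,0.2],[0,0,0],0.5]
    - [[0,0,0.2],[0,0,0],0.5]

```text
t: 9.5
eef_pos: [0.5733, 0.1206, 0.1256]
eef_rot: [0.987, 0.163, -0.0, 0.0]
ft_force: [-1.7, -4.1, -2.5]
gripper_width: 0.273
grasp_force: 60.0
```

Call:
carry_out:
  motion:
    - [[-0.05,0.05,0],[0,0,0],0.5]
    - [[-0.05,0.05,0.1],[0,0,0],0.5]
    - [[-0.05,0.05,0.1],[0,0,0],0.5]
    - [[-0.05,0.05,0.1],[0,0,0],0.5]

```text
t: 9.9
eef_pos: [0.5732, 0.1204, 0.1246]
eef_rot: [0.987, 0.163, 0.0, -0.0]
ft_force: [-0.8, -2.0, -3.6]
gripper_width: 0.276
grasp_force: 59.7
```

Call:
carry_out:
  motion:
    - [[0,0,0.1],[0,0,0],0.5]
    - [[0,0,0.2],[0,0,0],0.5]
    - [[0,0,0.2],[0,0,0],0.5]

```text
t: 10.2
eef_pos: [0.5733, 0.1202, 0.1227]
eef_rot: [0.987, 0.163, 0.0, -0.0]
ft_force: [-1.2, -1.4, -3.3]
gripper_width: 0.276
grasp_force: 59.7
```

Call:
carry_out:
  motion:
    - [[-0.02,0.01,0.1],[0,0,0],0.5]
    - [[-0.02,0.01,0.15],[0,0,0],0.5]
    - [[-0.02,0.01,0.15],[0,0,0],0.5]

```text
t: 10.5
eef_pos: [0.5733, 0.1201, 0.1217]
eef_rot: [0.987, 0.163, 0.0, -0.0]
ft_force: [-1.6, -0.2, 0.4]
gripper_width: 0.275
grasp_force: 60.2
```

Call:
carry_out:
  motion:
    - [[0,0,0.1],[0,0,0],0.5]
    - [[0,0,0.15],[0,0,0],0.5]
    - [[0,0,0.15],[0,0,0],0.5]

```text
t: 10.8
eef_pos: [0.5734, 0.1201, 0.1205]
eef_rot: [0.987, 0.163, 0.001, -0.0]
ft_force: [-1.7, -0.0, 4.6]
gripper_width: 0.277
grasp_force: 60.7
```

Call:
carry_out:
  motion:
    - [[0,0,0.1],[0,0,0],0.5]
    - [[0,0,0.15],[0,0,0],0.5]
    - [[0,0,0.15],[0,0,0],0.5]

```text
t: 11.1
eef_pos: [0.5733, 0.12, 0.1179]
eef_rot: [0.987, 0.163, 0.0, -0.0]
ft_force: [0.0, 0.8, -0.7]
gripper_width: 0.273
grasp_force: 59.8
```

The catch was felt: the force peaked about 8 N above the weight at TCP z 0.1205, then dropped. I'll continue down to the collar.

Call:
carry_out:
  motion:
    - [[0,0,0.1],[0,0,0],0.5]
    - [[0,0,0.2],[0,0,0],0.5]
    - [[0,0,0.2],[0,0,0],0.5]

```text
t: 11.4
eef_pos: [0.5731, 0.1199, 0.1155]
eef_rot: [0.987, 0.163, 0.0, -0.0]
ft_force: [-0.0, 0.8, -6.1]
gripper_width: 0.269
grasp_force: 59.3
```

Call:
carry_out:
  motion:
    - [[0,0,0.1],[0,0,0],0.5]
    - [[0,0,0.2],[0,0,0],0.5]
    - [[0,0,0.2],[0,0,0],0.5]

```text
t: 11.7
eef_pos: [0.573, 0.1199, 0.1137]
eef_rot: [0.987, 0.163, -0.0, -0.0]
ft_force: [1.3, 0.7, -7.6]
gripper_width: 0.271
grasp_force: 59.1
```

Call:
carry_out:
  motion:
    - [[0,0,0.1],[0,0,0],0.5]
    - [[0,0,0.1],[0,0,0],0.5]
    - [[0,0,0.1],[0,0,0],0.5]

```text
t: 12.0
eef_pos: [0.573, 0.1199, 0.1129]
eef_rot: [0.987, 0.163, -0.0, -0.0]
ft_force: [1.4, -0.1, -8.5]
gripper_width: 0.27
grasp_force: 59.1
```

Now the catch is drawing it down. I'll go in fine steps until it seats.

Call:
carry_out:
  motion:
    - [[0,0,0.05],[0,0,0],0.5]
    - [[0,0,0.1],[0,0,0],0.5]
    - [[0,0,0.1],[0,0,0],0.5]

```text
t: 12.3
eef_pos: [0.573, 0.1199, 0.1125]
eef_rot: [0.987, 0.163, 0.0, 0.0]
ft_force: [0.5, 1.0, -4.1]
gripper_width: 0.272
grasp_force: 59.5
```

Call:
carry_out:
  motion:
    - [[0,0,0.05],[0,0,0],0.5]
    - [[0,0,0.05],[0,0,0],0.5]

```text
t: 12.5
eef_pos: [0.5731, 0.1198, 0.1119]
eef_rot: [0.987, 0.163, 0.0, 0.0]
ft_force: [0.7, 1.1, -4.6]
gripper_width: 0.272
grasp_force: 59.4
```

Call:
carry_out:
  motion:
    - [[0,0,0.05],[0,0,0],0.5]
    - [[0,0,0.05],[0,0,0],0.5]

```text
t: 12.7
eef_pos: [0.5731, 0.1198, 0.1113]
eef_rot: [0.987, 0.163, 0.0, 0.0]
ft_force: [1.5, 0.4, -5.3]
gripper_width: 0.27
grasp_force: 59.5
```

Call:
carry_out:
  motion:
    - [[0,0,0.05],[0,0,0],0.5]
    - [[0,0,0.05],[0,0,0],0.5]

```text
t: 12.9
eef_pos: [0.5731, 0.1199, 0.1111]
eef_rot: [0.987, 0.163, 0.0, 0.0]
ft_force: [-0.0, -0.0, -1.6]
gripper_width: 0.274
grasp_force: 59.9
```

Call:
carry_out:
  motion:
    - [[0,0,0.05],[0,0,0],0.5]
    - [[0,0,0.05],[0,0,0],0.5]

```text
t: 13.1
eef_pos: [0.5731, 0.1198, 0.1111]
eef_rot: [0.987, 0.163, 0.0, 0.0]
ft_force: [-1.0, 0.7, 4.4]
gripper_width: 0.275
grasp_force: 60.7
```

Call:
carry_out:
  motion:
    - [[0,0,0.05],[0,0,0],0.5]
    - [[0,0,0.05],[0,0,0],0.5]

```text
t: 13.3
eef_pos: [0.5731, 0.1198, 0.1111]
eef_rot: [0.987, 0.163, 0.0, 0.0]
ft_force: [-2.1, -0.3, 7.8]
gripper_width: 0.271
grasp_force: 61.3
```

It seated: z stays at 0.1111 while the force rises to about +8 N. I'll ease off, open and rise.

Call:
carry_out:
  motion:
    - [[0,0,-0.1],[0,0,0],0.5]
    - [[0,0,-0.1],[0,0,0],3]
    - [[0,0,-0.1],[0,0,0],4]
    - [[0,0,-0.1],[0,0,0],5]
    - [[0,0,-0.1],[0,0,0],6]
    - [[0,0,-0.1],[0,0,0],6]
    - [[0,0,-0.1],[0,0,0],6]
    - [[0,0,-1],[0,0,0],6]
    - [[0,0,-2],[0,0,0],6]

```text
t: 14.2
eef_pos: [0.5728, 0.1198, 0.1302]
eef_rot: [0.987, 0.163, -0.0, -0.0]
ft_force: [-0.7, 0.5, -0.1]
gripper_width: 0.7
grasp_force: 0.0
```

Call:
carry_out:
  motion:
    - [[0,0,-2],[0,0,0],6]
    - [[0,0,-4],[0,0,0],6]
    - [[0,0,-6],[0,0,0],6]
    - [[0,0,-7],[0,0,0],5]
    - [[-2,0,-7],[0,0,0],3]
    - [[-5,0,-7],[0,0,0],2]
    - [[-8,0,-7],[0,0,0],0]
    - [[-11,0,-7],[0,0,0],0]
    - [[-11,0,-7],[0,0,0],0]
    - [[-11,0,-7],[0,0,0],0]

```text
t: 15.2
eef_pos: [0.469, 0.0843, 0.2004]
eef_rot: [0.987, 0.163, 0.001, 0.0]
ft_force: [0.6, 0.8, 0.9]
gripper_width: -0.0
grasp_force: 0.0
```

```bash
python3 -c "
from h import *
s=state();print(s['t'],s['eef_pos'],s['ft_force'],s['gripper_width'])
im=cv2.cvtColor(snapshot('scene'),cv2.COLOR_RGB2BGR);tp=cv2.cvtColor(snapshot('top'),cv2.COLOR_RGB2BGR)
cv2.imwrite('pics/f_t.png',tp)
r=lambda im,x,y,w,h,k:cv2.resize(im[y:y+h,x:x+w],None,fx=k,fy=k,interpolation=cv2.INTER_CUBIC)
cv2.imwrite('pics/f1.png',np.hstack([r(im,340,130,66,80,6),r(tp,200,160,66,80,6)]))"
```

```text
15.2 [0.4689841  0.08431557 0.20035101] [0.62424239 0.7766983  0.86628663] -0.0002549879478008317
```

View pics/f1.png

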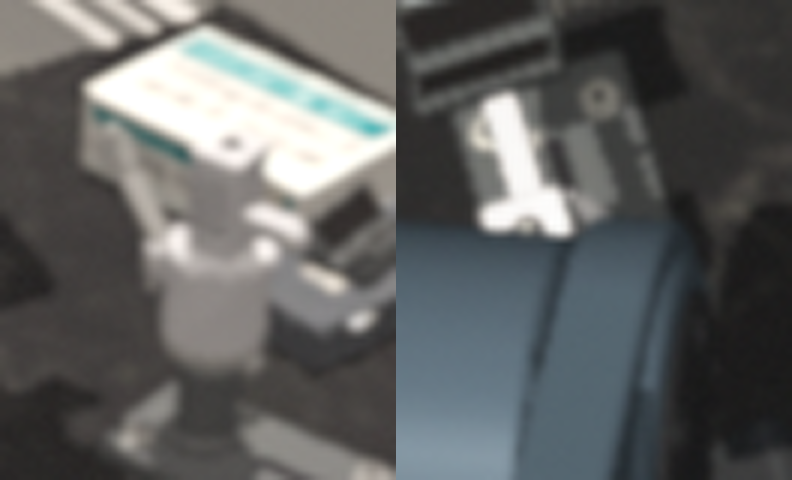

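The crop shows the holder upright on the post. The pin hole or pin is at (232,143), the cradle lies over the long end of the base (top view, (480,60)), and the lever is up at about (115,140). Next I'll bring the closed fingertips above the lever pad.

Call:
carry_out:
  motion:
    - [[2,0,1],[0,0,0],0]
    - [[4,0,2],[0,0,0],0]
    - [[5.3,0,3.5],[0,0,0],0]
    - [[5.3,0,5],[0,0,0],0]
    - [[5.3,0,6.2],[0,0,0],0]
    - [[5.3,0,6.2],[0,0,0],0]
    - [[5.3,0,6.2],[0,0,0],0]

```text
t: 16.0
eef_pos: [0.5192, 0.1016, 0.1377]
eef_rot: [0.987, 0.163, -0.0, -0.0]
ft_force: [0.3, 0.9, -0.2]
gripper_width: 0.002
grasp_force: 0.0
```

Call:
carry_out:
  motion:
    - [[0,0,0.25],[0,0,0],0]
    - [[0,0,0.5],[0,0,0],0]
    - [[0,0,0.75],[0,0,0],0]
    - [[0,0,1.0],[0,0,0],0]
    - [[0,0,1.0],[0,0,0],0]

```text
t: 16.5
eef_pos: [0.5155, 0.1006, 0.1287]
eef_rot: [0.987, 0.164, -0.003, 0.0]
ft_force: [-6.8, -3.6, 9.7]
gripper_width: -0.003
grasp_force: 4.6
```

Call:
carry_out:
  motion:
    - [[0,0,0.25],[0,0,0],0]
    - [[0,0,0.5],[0,0,0],0]
    - [[0,0,0.5],[0,0,0],0]

```text
t: 16.8
eef_pos: [0.5189, 0.1014, 0.1233]
eef_rot: [0.987, 0.163, 0.0, 0.0]
ft_force: [-0.2, -0.0, -0.2]
gripper_width: 0.002
grasp_force: 0.0
```

Contact at z≈0.129 with a friction drag. I'll follow the pad's arc down in small steps.

Call:
carry_out:
  motion:
    - [[-0.1,0,0.15],[0,0,0],0]
    - [[-0.15,0,0.3],[0,0,0],0]
    - [[-0.15,0,0.3],[0,0,0],0]

```text
t: 17.1
eef_pos: [0.5181, 0.101, 0.1199]
eef_rot: [0.987, 0.163, 0.0, 0.0]
ft_force: [-0.2, 0.2, 3.0]
gripper_width: 0.001
grasp_force: 1.0
```

Call:
carry_out:
  motion:
    - [[-0.1,0,0.15],[0,0,0],0]
    - [[-0.15,0,0.3],[0,0,0],0]
    - [[-0.15,0,0.3],[0,0,0],0]

```text
t: 17.4
eef_pos: [0.5161, 0.1004, 0.1166]
eef_rot: [0.987, 0.163, -0.0, 0.0]
ft_force: [-0.4, -0.9, 2.8]
gripper_width: 0.001
grasp_force: 0.9
```

Call:
carry_out:
  motion:
    - [[-0.1,0,0.15],[0,0,0],0]
    - [[-0.15,0,0.3],[0,0,0],0]
    - [[-0.15,0,0.3],[0,0,0],0]

```text
t: 17.7
eef_pos: [0.5146, 0.1, 0.1135]
eef_rot: [0.987, 0.163, -0.0, 0.0]
ft_force: [-0.1, -1.3, 2.0]
gripper_width: 0.001
grasp_force: 0.8
```

Call:
carry_out:
  motion:
    - [[-0.05,0,0.15],[0,0,0],0]
    - [[-0.1,0,0.3],[0,0,0],0]
    - [[-0.15,0,0.45],[0,0,0],0]
    - [[-0.15,0,0.6],[0,0,0],0]
    - [[-0.15,0,0.6],[0,0,0],0]

```text
t: 18.2
eef_pos: [0.513, 0.0996, 0.1075]
eef_rot: [0.987, 0.163, -0.0, -0.0]
ft_force: [-0.2, -0.3, 1.4]
gripper_width: 0.0
grasp_force: 0.7
```

Call:
carry_out:
  motion:
    - [[-0.05,0,0.15],[0,0,0],0]
    - [[-0.1,0,0.3],[0,0,0],0]
    - [[-0.1,0,0.4],[0,0,0],0]
    - [[-0.1,0,0.4],[0,0,0],0]

```text
t: 18.6
eef_pos: [0.5121, 0.0993, 0.1036]
eef_rot: [0.987, 0.163, -0.0, -0.0]
ft_force: [-0.2, -0.4, 2.1]
gripper_width: 0.005
grasp_force: 0.8
```

Call:
carry_out:
  motion:
    - [[0,0,0.15],[0,0,0],0]
    - [[-0.05,0,0.3],[0,0,0],0]
    - [[-0.05,0,0.3],[0,0,0],0]

```text
t: 18.9
eef_pos: [0.5119, 0.0991, 0.1006]
eef_rot: [0.987, 0.163, -0.0, -0.0]
ft_force: [-1.2, -0.1, 1.3]
gripper_width: 0.004
grasp_force: 0.9
```

Call:
carry_out:
  motion:
    - [[0,0,0.1],[0,0,0],0]
    - [[0,0,0.2],[0,0,0],0]
    - [[0,0,0.2],[0,0,0],0]

```text
t: 19.2
eef_pos: [0.5117, 0.0991, 0.0987]
eef_rot: [0.987, 0.163, -0.0, -0.0]
ft_force: [-1.4, -0.9, 2.5]
gripper_width: -0.0
grasp_force: 0.9
```

Call:
carry_out:
  motion:
    - [[0,0,0.1],[0,0,0],0]
    - [[0,0,0.15],[0,0,0],0]
    - [[0,0,0.15],[0,0,0],0]

```text
t: 19.5
eef_pos: [0.5118, 0.0991, 0.0972]
eef_rot: [0.987, 0.163, -0.0, -0.0]
ft_force: [-1.3, -0.2, 2.1]
gripper_width: 0.001
grasp_force: 0.9
```

Call:
carry_out:
  motion:
    - [[0,0,0.1],[0,0,0],0]
    - [[0,0,0.1],[0,0,0],0]

```text
t: 19.7
eef_pos: [0.5119, 0.0991, 0.0962]
eef_rot: [0.987, 0.163, -0.0, -0.0]
ft_force: [-0.5, 0.0, 1.8]
gripper_width: -0.004
grasp_force: 1.1
```

Call:
carry_out:
  motion:
    - [[0,0,0.1],[0,0,0],0]
    - [[0,0,0.1],[0,0,0],0]

```text
t: 19.9
eef_pos: [0.5119, 0.0991, 0.0952]
eef_rot: [0.987, 0.163, -0.0, -0.0]
ft_force: [-1.1, -0.5, 2.5]
gripper_width: 0.001
grasp_force: 1.1
```

Call:
carry_out:
  motion:
    - [[0,0,0.1],[0,0,0],0]
    - [[0,0,0.1],[0,0,0],0]

```text
t: 20.1
eef_pos: [0.5119, 0.0991, 0.0942]
eef_rot: [0.987, 0.163, -0.0, -0.0]
ft_force: [-0.5, 0.4, 2.5]
gripper_width: 0.003
grasp_force: 1.0
```

Call:
carry_out:
  motion:
    - [[0,0,0.1],[0,0,0],0]
    - [[0,0,0.1],[0,0,0],0]

```text
t: 20.3
eef_pos: [0.5119, 0.0991, 0.0932]
eef_rot: [0.987, 0.163, -0.0, -0.0]
ft_force: [-1.5, -1.6, 2.2]
gripper_width: 0.004
grasp_force: 1.0
```

Call:
carry_out:
  motion:
    - [[0,0,0.1],[0,0,0],0]
    - [[0,0,0.1],[0,0,0],0]

```text
t: 20.5
eef_pos: [0.5119, 0.0991, 0.0922]
eef_rot: [0.987, 0.163, -0.0, -0.0]
ft_force: [-1.9, -0.8, 1.5]
gripper_width: 0.002
grasp_force: 1.0
```

Call:
carry_out:
  motion:
    - [[0,0,0.1],[0,0,0],0]
    - [[0,0,0.1],[0,0,0],0]

```text
t: 20.7
eef_pos: [0.5119, 0.0991, 0.0912]
eef_rot: [0.987, 0.163, -0.0, -0.0]
ft_force: [-1.9, -1.3, 2.6]
gripper_width: -0.0
grasp_force: 1.3
```

Call:
carry_out:
  motion:
    - [[0,0,0.1],[0,0,0],0]
    - [[0,0,0.1],[0,0,0],0]

```text
t: 20.9
eef_pos: [0.5119, 0.0991, 0.0902]
eef_rot: [0.987, 0.163, -0.0, -0.0]
ft_force: [-1.9, -0.7, 2.6]
gripper_width: -0.0
grasp_force: 1.3
```

```bash
python3 -c "
from h import *
im=cv2.cvtColor(snapshot('scene'),cv2.COLOR_RGB2BGR)
r=lambda im,x,y,w,h,k:cv2.resize(im[y:y+h,x:x+w],None,fx=k,fy=k,interpolation=cv2.INTER_CUBIC)
cv2.imwrite('pics/g1.png',r(im,325,125,80,70,8))
a=np.radians(18.8);ux=np.array([np.cos(a),np.sin(a),0]);A=np.array([.5724,.1196,.063]);H=A-.024*ux+[0,0,.026]
for th in(.0,.6,.8,.9,1.05):
  f=lambda x,z:(((proj('scene',H+np.array([0,0,1])*(x*np.sin(th)+z*np.cos(th))+ux*(x*np.cos(th)-z*np.sin(th)))-[325,125]+.5)*8-.5).round().astype(int).tolist(),round(H[2]+x*np.sin(th)+z*np.cos(th),4))
  print(th,'hinge,inner,centre,outer',f(0,0),f(-.0164,.0377),f(-.0264,.0377),f(-.0364,.0377))
"
```

```text
0.0 hinge,inner,centre,outer ([341, 379], np.float64(0.089)) ([304, 253], np.float64(0.1267)) ([276, 242], np.float64(0.1267)) ([249, 231], np.float64(0.1267))
0.6 hinge,inner,centre,outer ([341, 379], np.float64(0.089)) ([250, 278], np.float64(0.1109)) ([227, 286], np.float64(0.1052)) ([204, 293], np.float64(0.0996))
0.8 hinge,inner,centre,outer ([341, 379], np.float64(0.089)) ([239, 295], np.float64(0.1035)) ([219, 308], np.float64(0.0963)) ([199, 321], np.float64(0.0892))
0.9 hinge,inner,centre,outer ([341, 379], np.float64(0.089)) ([235, 305], np.float64(0.0996)) ([217, 320], np.float64(0.0918)) ([199, 335], np.float64(0.0839))
1.05 hinge,inner,centre,outer ([341, 379], np.float64(0.089)) ([231, 321], np.float64(0.0935)) ([216, 340], np.float64(0.0849)) ([201, 358], np.float64(0.0762))
```

View pics/g1.png

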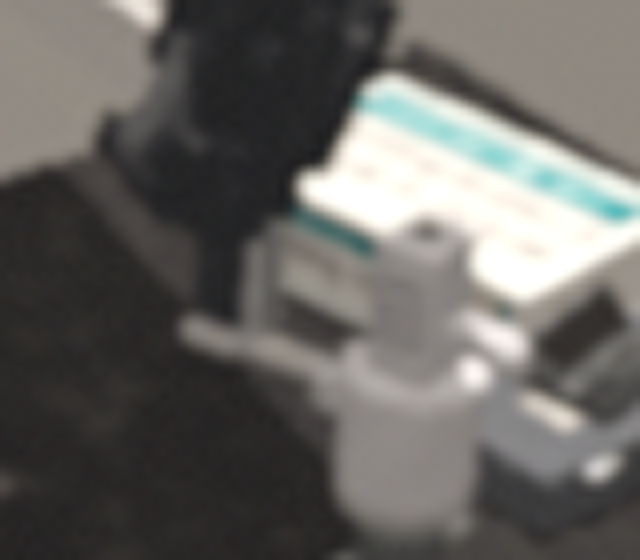

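The crop shows the handle almost level, from (330,385) to (185,330), with the fingertip on the pad at about (215,325). At z=0.090 the lever angle is about 0.93, so tight should come at z≈0.087–0.082. I'll continue gently.

Call:
carry_out:
  motion:
    - [[0,0,0.1],[0,0,0],0]
    - [[0,0,0.1],[0,0,0],0]

```text
t: 21.15
eef_pos: [0.5119, 0.0991, 0.0892]
eef_rot: [0.987, 0.163, -0.0, -0.0]
ft_force: [-1.7, -0.5, 3.0]
gripper_width: 0.002
grasp_force: 1.3
```

Call:
carry_out:
  motion:
    - [[0,0,0.1],[0,0,0],0]
    - [[0,0,0.1],[0,0,0],0]

```text
t: 21.35
eef_pos: [0.5119, 0.0991, 0.0882]
eef_rot: [0.987, 0.163, -0.0, -0.0]
ft_force: [-2.8, -0.6, 3.7]
gripper_width: -0.001
grasp_force: 1.5
```

Call:
carry_out:
  motion:
    - [[0,0,0.1],[0,0,0],0]
    - [[0,0,0.1],[0,0,0],0]

```text
t: 21.55
eef_pos: [0.5118, 0.099, 0.0874]
eef_rot: [0.987, 0.163, -0.0, 0.0]
ft_force: [-2.7, -1.2, 4.8]
gripper_width: 0.003
grasp_force: 2.4
```

Call:
carry_out:
  motion:
    - [[0,0,0.08],[0,0,0],0]
    - [[0,0,0.08],[0,0,0],0]

```text
t: 21.75
eef_pos: [0.5116, 0.0991, 0.0866]
eef_rot: [0.987, 0.163, -0.0, -0.0]
ft_force: [-2.3, -0.2, 5.3]
gripper_width: -0.003
grasp_force: 2.7
```

Call:
carry_out:
  motion:
    - [[0,0,0.06],[0,0,0],0]
    - [[0,0,0.06],[0,0,0],0]

```text
t: 21.95
eef_pos: [0.5114, 0.099, 0.0861]
eef_rot: [0.987, 0.163, -0.001, 0.0]
ft_force: [-2.6, -1.7, 6.9]
gripper_width: 0.002
grasp_force: 3.2
```

Call:
carry_out:
  motion:
    - [[0,0,0.06],[0,0,0],0]
    - [[0,0,0.06],[0,0,0],0]

```text
t: 22.15
eef_pos: [0.5113, 0.099, 0.0857]
eef_rot: [0.987, 0.163, -0.001, 0.0]
ft_force: [-3.0, -1.3, 7.1]
gripper_width: -0.001
grasp_force: 3.9
```

Call:
carry_out:
  motion:
    - [[0,0,0.06],[0,0,0],0]
    - [[0,0,0.06],[0,0,0],0]

```text
t: 22.35
eef_pos: [0.5113, 0.099, 0.0853]
eef_rot: [0.987, 0.163, -0.001, 0.0]
ft_force: [-3.9, -0.4, 9.5]
gripper_width: 0.0
grasp_force: 4.8
```

Call:
carry_out:
  motion:
    - [[0,0,0.06],[0,0,0],0]
    - [[0,0,0.06],[0,0,0],0]
    - [[0,0,0.06],[0,0,0],0]

```text
t: 22.65
eef_pos: [0.5113, 0.0989, 0.0849]
eef_rot: [0.987, 0.163, -0.001, 0.0]
ft_force: [-4.9, -2.0, 11.5]
gripper_width: 0.0
grasp_force: 5.4
```

Call:
carry_out:
  motion:
    - [[0,0,0.04],[0,0,0],0]
    - [[0,0,0.04],[0,0,0],0]
    - [[0,0,0.04],[0,0,0],0]

```text
t: 22.95
eef_pos: [0.5113, 0.0988, 0.0846]
eef_rot: [0.987, 0.163, -0.001, 0.0]
ft_force: [-5.1, -1.5, 11.9]
gripper_width: 0.0
grasp_force: 6.1
```

The force is about 12 N at z=0.0846, which gives an angle of about 1.05, so the lever is tight. Now I'll back off and check.

Call:
carry_out:
  motion:
    - [[0,0,-0.2],[0,0,0],0]
    - [[0,0,-0.6],[0,0,0],0]
    - [[0,0,-2],[0,0,0],0]
    - [[0,0,-5],[0,0,0],0]
    - [[0,0,-8],[0,0,0],0]
    - [[-3,0,-11],[0,0,0],0]
    - [[-7,0,-13],[0,0,0],0]
    - [[-10,0,-13],[0,0,0],0]
    - [[-10,0,-13],[0,0,0],0]
    - [[-10,0,-13],[0,0,0],0]

```text
t: 23.95
eef_pos: [0.4181, 0.0668, 0.2141]
eef_rot: [0.987, 0.163, 0.001, 0.0]
ft_force: [1.0, -0.4, 0.1]
gripper_width: -0.003
grasp_force: 0.0
```

```bash
python3 -c "
from h import *
s=state();print(s['t'],s['eef_pos'],s['ft_force'])
im=cv2.cvtColor(snapshot('scene'),cv2.COLOR_RGB2BGR)
r=lambda im,x,y,w,h,k:cv2.resize(im[y:y+h,x:x+w],None,fx=k,fy=k,interpolation=cv2.INTER_CUBIC)
cv2.imwrite('pics/i1.png',r(im,325,125,80,70,8))"
```

```text
23.95 [0.41806799 0.0668012  0.21413698] [ 0.97962919 -0.44333053  0.09957265]
```

View pics/i1.png

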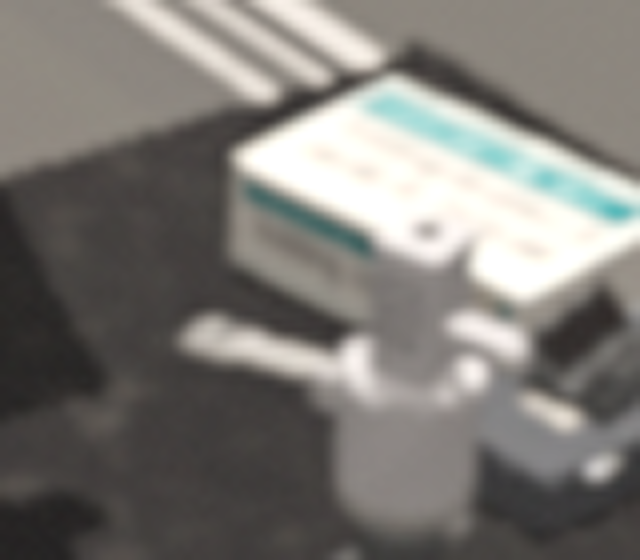

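The last crop shows the holder upright on the collar, with the lever level at (185–330, 330–370). The pin is at (430,230) and the hand is clear. I'm handing in.

```bash
python3 -c "
from station import *
print(sign_off())"
```

```text
the job is handed in; nothing more can be done
None
```

I mounted the holder on its ball post with the cradle over the long end, seated it on the collar past the catch, pressed the lever down to about 12 N (about 1.05 rad by my estimate), then cleared the hand and handed in at 24 s; the pin's 3 mm height was too small to confirm in the pictures, so seating rests on the forces felt.

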